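# Fit the selector lever to the splined valve stem and swing it to its stop

### The arm

A 7-joint arm with a two-finger parallel gripper is mounted at the origin on the work surface. World frame = base frame: x ahead of the robot, y to its left, z up, the work surface at z = 0. Lengths are in m, angles in rad, forces in N, time in s.
With the tool pointing down it reaches from about 0.425 to 0.925 m from the base axis. Payload 6.8 kg.
Tool frame: the origin (TCP) lies between the finger pads; the fingertips stand 22 mm ahead of it and the grasp point (between the pads) lies 3 mm ahead of it; z points along the fingers, y is the direction in which the jaws open and shut (so a half turn about z gives the same grasp; the last joint's range is limited). The gripper opens to 85 mm and grips with 20 to 120 N. Pads are 22 mm wide; open, the fingers measure 114 mm over their backs; the gripper's body (76 mm by 85 mm) begins 54 mm behind the grasp point. The pads swing forward as they close: fully open they stand 13 mm farther back than shut.
Start: joints at [1.234, 0.477, 0.022, 1.555, -0.011, 1.109, -0.083], TCP at [0.153, -0.657, 0.253] pointing down, gripper open.
Joint ranges: [-2.96, 2.96], [-0.34, 2.1], [-1.41, 1.46], [0.24, 2.44], [-1.37, 4.51], [0.17, 1.92], [-2.96, 2.96]. Speed limits (rad/s): [2.39, 2.39, 3.14, 3.14, 3.14, 3.14, 3.14].

### API

Orientations are given as a unit quaternion [w, x, y, z].
In Python, from station import bot gives the robot as it stands. The module is installed in compiled form; this text tells all that it offers.
- The arm moves only by the tool drive_tool, never from a script. Its argument "series" is one flat list of numbers, 7 for each row, row after row: the opening, from -1 (shut) to 1 (fully open), then the shift along the tool's x, y, z in mm, then the turn, a rotation vector about the tool's x, y, z in rad. In form: [jaw, x, y, z, wx, wy, wz, jaw, x, y, z, wx, wy, wz, ...]. A call has 1 to 12 rows; each row shifts and turns the commanded pose from where the row before left it, along the tool's axes as they then stand; what a row does not reach is not made up. A row lasts 1/8 s, in which the tool goes at most 62.5 mm and 10.7 degrees, less where a joint would pass 70% of its speed; a pose out of reach is approached as far as the arm can. A call with a gripper value outside its range is refused whole. The fingers move at their own pace and stop on an object; "force" is the grip in N (left out, the last holds). Time passes only in rows, so rows that do not move let the fingers close. It gives the time, the measured TCP pose, the force and the opening at its end, in the units of the state.
- bot.get_obs(): the state, without advancing time (a new reading comes with each control period).
- bot.read_camera(name): name is "scene" or "top" or "wrist"; returns a dict with "pixels" (420x560x3 uint8, blue, green, red), "camera_matrix" (3x3 intrinsics, pixels), "rvec" (rotation vector, rad) and "tvec" (3), from world to camera coordinates, as OpenCV has them. Camera axes: x right, y down, z forward; pixel columns grow to the right and rows downward; lengths in m; the calibration is good to about 2 mm. The wrist camera is an equidistant fisheye: a pixel r from the principal point sees the ray r / f radians off the axis. A picture is of the moment at which its call begins. There is no depth.
- bot.hand_in(): hands the job in, once; it reports no verdict.
The state is a dict: "t": time; "q": joint angles; "joint_vel": joint speeds; "joint_torque": joint torques, N m; "eef_pos": TCP position; "tool_rot": TCP orientation; "contact_force": force on the tool from outside, world axes, zero at the start; "torque": the same for the moment, N m; "gripper_width": opening from 0.0 (shut) to 1.0 (fully open).
Only numpy, scipy, OpenCV 4.12 (cv2) and the standard library are available. Lean on these libraries where they do the work, as an engineer would, in place of code of your own. Each camera call takes 0.05 s, during which the arm holds its last target. There are 200 camera calls.

### The job

Fit the loose lever that has a hexagonal hub and a six-toothed bore onto the splined stem of the selector valve, with its arm pointing at least 60 degrees anticlockwise (seen from above) of the stop post: feel for the index at which the teeth mesh and slide the hub fully home on the shoulder. Then swing the lever clockwise until its arm rests against the stop post, let go and leave it there. Never force it (45 N on the valve is the limit), and leave the plain-bored lever and everything else on the bench where it is.

Things in the scene. Friction and masses are not known exactly. Their poses are not given: they have to be found in the camera images.
- lever_hub (a point): centre (half-way up) of the loose lever's hub: aluminium hexagonal sleeve upright on the bench, 48 mm across flats, 32 mm high, bore open right through. z: bore axis; x: along the arm; two flats face +y and -y (48 mm grasp). Six inward teeth 3.6 mm wide at 30, 90, 150... deg from x, tips on a 26.4 mm circle; the gaps between lie at 0, 60, 120... deg, out to a 37 mm circle
- lever_mark (a point): point on the lever arm's centre line 72 mm from the bore axis, half-way up the hub; axes as lever_hub. The arm is a bar 12 mm wide and 10 mm thick at the hub's half height, with a black 17 mm round grip at its end, 106 mm from the bore axis. The lever weighs about 0.22 kg
- valve: fixed selector valve module: white box 60 mm high, black ports on its front (-x) face; reaches from -85 to +60 mm in y and -60 to +60 mm in x of its own frame. Origin on the bench right under the axis of its upright steel stem, z up
- shoulder (a point): on the stem's axis at the top of its 46 mm collar, 70 mm above the bench; axes as valve (they do not turn with the stem). The hub's underside rests here when fully home: lever_hub is then 16 mm above this point. Out of mesh the hub rests on the flat spline tops, 16 mm higher. The stem turns about z, stiffly (about 0.12 N m friction)
- pilot_top (a point): top of the stem, 104 mm above the bench; axes as valve. Smooth round pilot of 24 mm diameter (last 7 mm tapering to 16 mm) down to 86 mm above the bench, entering the hub at any index with 1.2 mm radial play; below it, 86 to 70 mm, six splines 8.7 mm wide, 60 deg apart, 35 mm over all. Their angle varies and is NOT reported: feel or see it. Play in mesh: about 3 deg either way
- stop (a point): where lever_mark lies when the arm rests against the stop post, having come clockwise (seen from above): 72 mm from the stem's axis, 8 deg anticlockwise of the post, 86 mm above the bench. The post is a steel pin of 8 mm diameter on the valve's top face, 72 mm from the stem's axis towards the valve's -y, its top 98 mm above the bench
- plain_lever: bystander: another loose aluminium lever, with a round hub (34 mm diameter, 24 mm high) with a plain round bore and a bare arm 100 mm long along its x; origin under its hub's centre. It may lie on either side of the valve, the wanted lever on the other
- bottle: bystander: glass bottle with blue cap, 70 mm diameter, 150 mm high; origin under its centre
- jar: bystander: white plastic jar, 44 mm diameter, 50 mm high; origin under its centre
- beaker: bystander: glass beaker, 60 mm diameter, 75 mm high; origin under its centre
- wrench: bystander: steel wrench lying flat, 150 mm long along its x; origin under its centre
There are look-alikes about, which are no part of the job. Leave any blue or green look-alike of the part that bears lever_hub alone.

How it is judged:
On the way:
1. the lever is on the stem, fully home on the shoulder, its arm well anticlockwise of the stop post (z of lever_hub in the frame of shoulder between 0.012 and 0.0195 m and horizontal distance between lever_hub and shoulder below 0.004 m and horizontal distance between lever_mark and stop above 0.06 m), for 0.1 s.
At the end, for the whole second after the job is handed in: The lever is released and at rest, fully home on the shoulder (within 3.5 mm), upright (within 0.1 rad) and centred on the stem (within 4 mm), with its arm against the stop post (lever_mark within 7 mm of stop) (z of lever_hub in the frame of shoulder between 0.012 and 0.0195 m and horizontal distance between lever_hub and shoulder below 0.004 m and angle between lever_hub's own z axis and vertical below 0.1 rad and horizontal distance between lever_mark and stop below 0.007 m and linear speed of lever below 0.02 m/s); the robot touches nothing.
It fails at once if the lever is forced against the valve, its stem or its stop post (more than 45 N) (contact force between lever and valve above 45 N).
It fails at once if the plain lever or another bystander is shifted by more than 30 mm (distance of any of plain_lever, bottle, jar, beaker, wrench from where it was at the start of the episode above 0.03 m).
It also fails if it takes over 72 s, if anything falls off the work surface, if the arm or the gripper's body presses on something with over 40 N, if the wrist force passes 120 N, or if a joint passes its speed limit or range.

## Working session

There is one attempt and no reset: what is moved stays moved. The work goes in short steps, Python scripts to look and compute and a tool call to move; the robot and the scene stay as the last step left them, time stands still between calls to the robot, and variables do not carry over. Pictures are saved under pics/ and viewed, about 8 in all and at most 12, crops included, and the job is handed in when it is done.

Besides the shell and the picture viewer there is one more tool, called as a command line: name --argument value ..., lists and objects as JSON in quotes. drive_tool: Moves the arm, as the interface text tells. Its arguments: {"type":"object","properties":{"series":{"type":"array"},"force":{"type":"number"}},"required":["series"]}

```bash
mkdir -p pics
cat > h.py <<'E'
import numpy as np, cv2
from station import bot
from scipy.spatial.transform import Rotation as R
def cam(n,save=None):
    c=bot.read_camera(n)
    if save: cv2.imwrite(f'pics/{save}.png',c['pixels'])
    return c
def ray(c,u,v,fish=False):
    K=np.array(c['camera_matrix']); x=(u-K[0,2])/K[0,0]; y=(v-K[1,2])/K[1,1]
    if fish:
        r=np.hypot(x,y); d=np.array([x/r*np.sin(r),y/r*np.sin(r),np.cos(r)]) if r>0 else np.array([0,0,1.])
    else: d=np.array([x,y,1.])
    M=cv2.Rodrigues(np.array(c['rvec'],float))[0]; t=np.array(c['tvec'],float).ravel()
    return -M.T@t, M.T@d
def onz(c,u,v,z,fish=False):
    o,d=ray(c,u,v,fish); return o+d*(z-o[2])/d[2]
def proj(c,p,fish=False):
    K=np.array(c['camera_matrix']);M=cv2.Rodrigues(np.array(c['rvec'],float))[0]
    q=M@np.array(p,float)+np.array(c['tvec'],float).ravel()
    if fish:
        r=np.hypot(q[0],q[1]);th=np.arctan2(r,q[2]);q=np.array([q[0]/r*th,q[1]/r*th,1.])
    return K[:2,:2].diagonal()*q[:2]/q[2]+K[:2,2]
E
python3 - <<'E'
from h import *
a=cam('scene','s0');b=cam('top','t0');w=cam('wrist','w0')
for c in(a,b,w):print(np.round(c['camera_matrix'],1).tolist(),np.round(ray(c,280,210)[0],3))
o=bot.get_obs();print(o)
E
```

```text
[[402.8, 0.0, 274.5], [0.0, 402.8, 208.2], [0.0, 0.0, 1.0]] [ 1.26  -0.248  0.72 ]
[[386.6, 0.0, 275.3], [0.0, 386.6, 204.5], [0.0, 0.0, 1.0]] [0.513 0.02  1.088]
[[325.2, 0.0, 279.0], [0.0, 325.2, 211.5], [0.0, 0.0, 1.0]] [ 0.237 -0.637  0.374]
{'t': 0.15, 'q': array([ 1.23391152,  0.47761243,  0.02237416,  1.55615746, -0.01152552,
        1.10929779, -0.08313897]), 'joint_vel': array([ 0.00142398, -0.00294942,  0.00131778, -0.00236627, -0.00111674,
       -0.00039975, -0.00055696]), 'joint_torque': array([ 1.83373319e-03, -5.96930087e+01,  1.60961621e+00, -2.81492347e+01,
        1.26064784e-02,  6.44497937e-03, -1.20198823e-05]), 'eef_pos': array([ 0.15298619, -0.65702982,  0.25257634]), 'tool_rot': array([-6.62982369e-04,  9.93467308e-01,  1.14115091e-01, -1.17885416e-04]), 'contact_force': array([ 0.73146459,  0.31371925, -0.21659912]), 'torque': array([-0.00475043,  0.02100108,  0.06327858]), 'gripper_width': 0.9991972219607137}
```

View pics/t0.png

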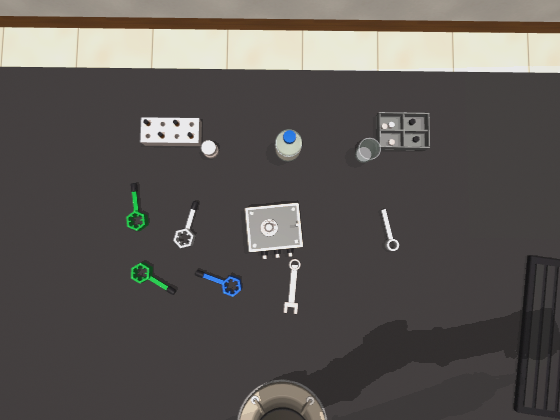

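View pics/s0.png

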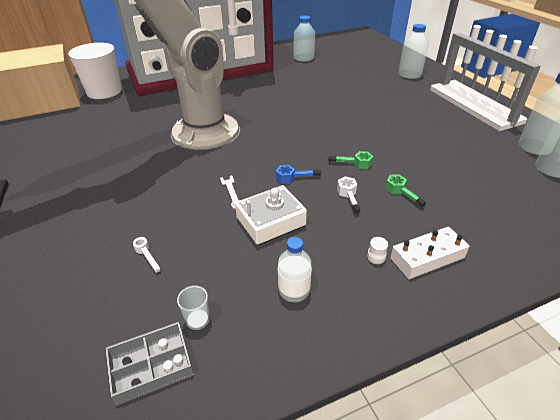

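Candidates in the top view are silver hex (184,238), blue hex (232,286), green hexes (136,220) and (140,273), and the silver round-hub lever (392,244). The silver hex one fits: it is aluminium, hexagonal and toothed. I'll confirm it in one enlarged crop.

Run:
```python
from h import *
t=cv2.imread('pics/t0.png');s=cv2.imread('pics/s0.png')
r=lambda i,x,y,w,h,k:cv2.resize(i[y:y+h,x:x+w],None,fx=k,fy=k,interpolation=cv2.INTER_CUBIC)
A=r(t,165,195,75,55,5);B=r(t,240,198,65,55,5)
C=r(s,325,170,75,60,5);D=r(s,230,180,85,60,4.7)
o=np.zeros((600,800,3),np.uint8)
for i,(x,y) in((A,(0,0)),(B,(400,0)),(C,(0,300)),(D,(400,300))):
    i=i[:300,:400];o[y:y+i.shape[0],x:x+i.shape[1]]=i
cv2.imwrite('pics/c1.png',o)
```

```text
(no output)
```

View pics/c1.png

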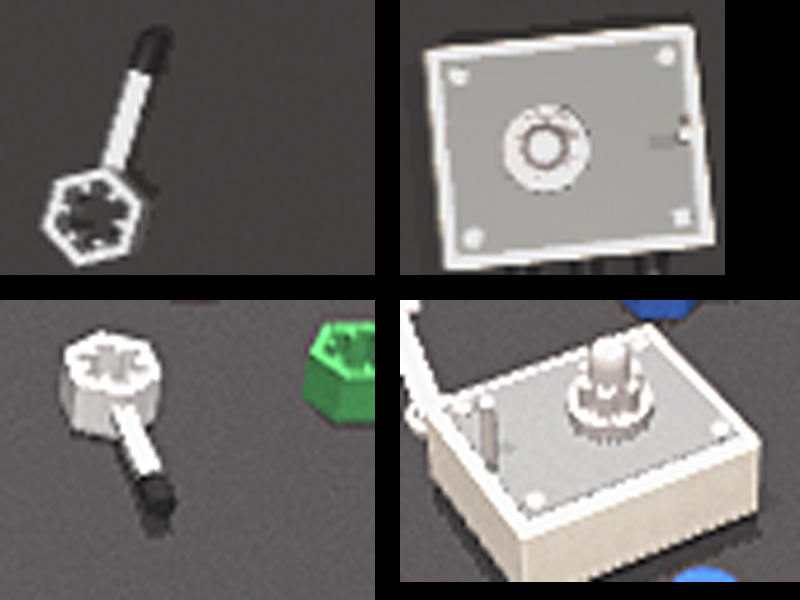

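The crop confirms it: a silver toothed hexagonal hub with its arm and black grip pointing up-right. The stem, post (right edge) and valve are clear too. Now the coarse positions.

Run:
```python
from h import *
a=cam('scene');b=cam('top')
# approx pixel picks
hub_t=(165+92/5,195+215/5);hub_s=(325+112/5,170+60/5)
def tri(p,q):
    o1,d1=ray(b,*p);o2,d2=ray(a,*q)
    k=np.linalg.lstsq(np.c_[d1,-d2],o2-o1,rcond=None)[0];P=o1+k[0]*d1;Q=o2+k[1]*d2
    return (P+Q)/2,np.linalg.norm(P-Q)
print('hubtop',tri(hub_t,hub_s))
print('pilot',tri((240+145/5,198+147/5),(230+208/4.7,180+45/4.7)))
print('post',tri((240+284/5,198+122/5),(230+88/4.7,180+100/4.7)))
print('post z.098',onz(b,240+284/5,198+122/5,.098),'pilot',onz(b,269,227.4,.104),'hub',onz(b,*hub_t,.032))
cs=[(427,50),(690,27),(712,242),(447,268)]
P=[onz(b,240+(x-400)/5,198+y/5,.06) for x,y in cs];print(np.round(P,3))
print('grip',onz(b,165+140/5,195+75/5,.021), onz(b,165+115/5,195+165/5,.021))
```

```text
hubtop (array([0.50394063, 0.27235037, 0.03426439]), np.float64(0.0041606468665114004))
pilot (array([0.53412513, 0.03930261, 0.10526908]), np.float64(0.004630915709769281))
post (array([ 0.54748582, -0.03197512,  0.10255634]), np.float64(0.0031453017238677427))
post z.098 [ 0.54713377 -0.03371388  0.098     ] pilot [0.5333296 0.0371587 0.104    ] hub [0.50304028 0.2709515  0.032     ]
[[ 0.585  0.102  0.06 ]
 [ 0.599 -0.039  0.06 ]
 [ 0.485 -0.051  0.06 ]
 [ 0.47   0.089  0.06 ]]
grip [0.58041044 0.24945125 0.021     ] [0.53054313 0.26175392 0.021     ]
```

drive_tool --series '[1,43,-25,-5,0,0,0,1,43,-25,-5,0,0,0,1,43,-25,-5,0,0,0,1,43,-25,-5,0,0,0,1,43,-25,-5,0,0,0,1,43,-25,-5,0,0,0,1,43,-25,-5,0,0,0,1,43,-25,-5,0,0,0,1,43,-25,-5,0,0,0,1,10,-50,0,0,0,0,1,10,-50,0,0,0,0,1,10,-50,0,0,0,0]'

```text
t: 1.75
eef_pos: [0.474, -0.1959, 0.2983]
tool_rot: [0.0, 0.993, 0.114, 0.0]
contact_force: [0.5, 0.3, 0.2]
gripper_width: 0.995
```

drive_tool --series '[1,7,-50,0,0,0,0,1,7,-50,0,0,0,0,1,7,-50,0,0,0,0,1,7,-50,0,0,0,0,1,0,0,0,0,0,0.17,1,0,0,0,0,0,0.17,1,0,0,0,0,0,0.17,1,0,0,0,0,0,0]'

```text
t: 2.75
eef_pos: [0.456, 0.0035, 0.2983]
tool_rot: [0.0, 0.99, -0.139, 0.0]
contact_force: [0.2, 0.5, 0.1]
gripper_width: 1.0
```

Run:
```python
from h import *
import pickle
w=cam('wrist','w1');pickle.dump(w,open('w1.pkl','wb'))
o=bot.get_obs();print(o['eef_pos'],ray(w,279,211.5,1),bot.get_obs()['q'])
print(proj(w,(.533,.038,.104),1),proj(w,(.503,.271,.032),1),proj(w,(.547,-.033,.098),1))
```

```text
[0.45602585 0.00350406 0.29832695] (array([ 0.53856923, -0.0186637 ,  0.42028991]), array([-0.31508816,  0.09056402, -0.9447315 ])) [ 0.21191592  0.0890369  -0.37620923  1.97818661  0.03715776  1.08083932
 -2.02897157]
[224.50367954 125.2840363 ] [ 88.41135163 197.85176129] [290.72494527  90.756239  ]
```

View pics/w1.png

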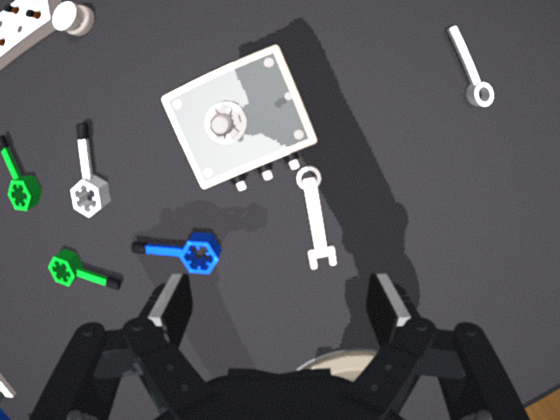

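Wrist view: stem at (222,124), post (288,97), wanted lever's hub (89,197) and grip (83,130), plain lever hub (481,95). The last joint would run out of range in the final swing, so I'll turn the tool half a turn for the grasp.

drive_tool --series '[1,-6,-54,10,0,0,0,1,-6,-54,10,0,0,0,1,-6,-54,10,0,0,0,1,-6,-54,10,0,0,0,1,-6,-54,10,0,0,0,1,0,0,0,0,0,-0.185,1,0,0,0,0,0,-0.185,1,0,0,0,0,0,-0.185,1,0,0,0,0,0,-0.185,1,0,0,0,0,0,-0.185,1,0,0,0,0,0,-0.185,1,0,0,0,0,0,-0.185]'

```text
t: 4.3
eef_pos: [0.5024, 0.271, 0.2483]
tool_rot: [-0.0, 0.872, 0.49, -0.0]
contact_force: [-0.1, 0.6, -0.7]
gripper_width: 1.002
```

drive_tool --series '[1,0,0,0,0,0,-0.185,1,0,0,0,0,0,-0.185,1,0,0,0,0,0,-0.185,1,0,0,0,0,0,-0.185,1,0,0,0,0,0,-0.185,1,0,0,0,0,0,-0.185,1,0,0,0,0,0,-0.185,1,0,0,0,0,0,-0.185,1,0,0,0,0,0,-0.185,1,0,0,0,0,0,-0.185,1,0,0,0,0,0,0]'

```text
t: 5.68
eef_pos: [0.5024, 0.2709, 0.248]
tool_rot: [-0.0, 0.138, 0.99, 0.0]
contact_force: [0.6, 0.5, 0.3]
gripper_width: 1.0
```

Run:
```python
from h import *
import pickle
w=cam('wrist','w2');pickle.dump(w,open('w2.pkl','wb'))
o=bot.get_obs();print(o['eef_pos'],o['tool_rot'],o['q'])
for p in[(.533,.038,.104),(.503,.271,.032),(.547,-.033,.098)]:print(proj(w,p,1))
```

```text
[0.50234469 0.2710155  0.2481011 ] [-3.24831092e-04  1.39546687e-01  9.90215427e-01  1.56207415e-04] [ 0.2523898   0.5827672  -1.18635356  1.76088859  0.57792536  1.20196944
  0.19260692]
[ 83.07416154 284.09456799]
[277.86913333 182.60736378]
[ 52.38772009 299.75990419]
```

View pics/w2.png

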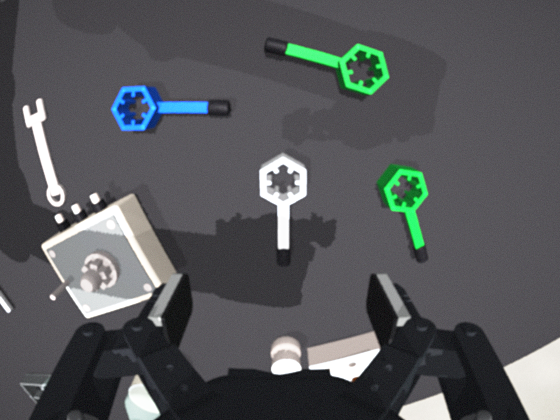

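Run:
```python
from h import *
import pickle
w=pickle.load(open('w2.pkl','rb'));g=cv2.cvtColor(w['pixels'],cv2.COLOR_BGR2GRAY)
print('col283',g[148:215,283].tolist());print('row182',g[182,255:312].tolist())
sat=cv2.cvtColor(w['pixels'],cv2.COLOR_BGR2HSV)[...,1]
for th in(140,200,235):
    m=((g>th)&(sat<60)).astype(np.uint8);n,l,s,c=cv2.connectedComponentsWithStats(m)
    k=np.argmin(np.hypot(*(c[1:]-[283,195]).T))+1
    M=(l==k).astype(np.uint8);cs,h=cv2.findContours(M,cv2.RETR_CCOMP,cv2.CHAIN_APPROX_NONE)
    print(th,s[k].tolist(),c[k])
    for q,hh in zip(cs,h[0]):
        if cv2.contourArea(q)>80:
            mm=cv2.moments(q);ap=cv2.approxPolyDP(cv2.convexHull(q),3,True)[:,0]
            print(' hole' if hh[3]>=0 else ' outer',cv2.contourArea(q),mm['m10']/mm['m00'],mm['m01']/mm['m00'],ap.tolist())
for r in range(210,256,6):
    x=np.where(g[r,265:300]>170)[0]
    print(r,(265+x.mean()) if len(x) else None,len(x))
# predicted hub geometry
c0=np.array([.503,.271])
```

```text
col283 [84, 92, 90, 91, 112, 147, 174, 185, 224, 255, 255, 255, 255, 255, 255, 255, 205, 99, 84, 87, 93, 88, 92, 86, 94, 91, 89, 89, 90, 90, 90, 91, 86, 77, 81, 77, 84, 82, 80, 79, 74, 78, 77, 81, 81, 125, 168, 185, 184, 186, 184, 185, 203, 253, 255, 255, 255, 255, 255, 255, 255, 255, 255, 255, 255, 255, 255]
row182 [93, 89, 87, 89, 169, 255, 255, 255, 255, 255, 255, 255, 255, 255, 255, 255, 230, 120, 78, 78, 79, 83, 86, 83, 84, 80, 83, 82, 81, 81, 83, 90, 90, 89, 91, 89, 85, 77, 80, 173, 255, 255, 255, 255, 255, 255, 255, 255, 255, 255, 255, 227, 113, 78, 78, 85, 86]
140 [259, 153, 48, 96, 2070] [282.63429952 192.12077295]
 outer 2422.5 282.6264877880977 189.29652562779498 [[282, 153], [306, 169], [306, 195], [288, 248], [278, 248], [259, 194], [260, 168]]
 hole 527.0 282.6296647691334 179.3222643896268 [[282, 164], [299, 173], [298, 186], [283, 194], [268, 186], [266, 174]]
200 [259, 156, 48, 93, 1623] [282.84041898 194.69562539]
 outer 2242.0 282.8299881058578 190.25200713648528 [[284, 156], [306, 170], [306, 193], [288, 247], [279, 248], [260, 195], [259, 171]]
 hole 798.0 282.7865497076023 181.94298245614036 [[281, 164], [300, 174], [299, 191], [284, 200], [268, 193], [266, 173]]
235 [260, 157, 46, 91, 1427] [282.53258584 194.86405046]
 outer 2118.0 282.6135505193579 189.77203336480954 [[284, 157], [305, 169], [305, 195], [287, 247], [279, 247], [260, 194], [260, 170]]
 hole 873.5 282.7842014882656 182.14901736309864 [[282, 163], [300, 173], [300, 191], [284, 201], [266, 192], [265, 178], [268, 171]]
210 283.0 13
216 283.5 12
222 283.0 11
228 283.0 11
234 283.0 11
240 283.0 11
246 283.0 11
252 None 0
```

Run:
```python
from h import *
import pickle
w2=pickle.load(open('w2.pkl','rb'));w1=pickle.load(open('w1.pkl','rb'))
P=onz(w2,282.8,182.1,.032,1);print('hub',P)
a=onz(w2,283.2,222,.021,1);b=onz(w2,283.2,244,.021,1);print('arm',np.degrees(np.arctan2(*(b-P)[1::-1])),np.degrees(np.arctan2(*(b-a)[1::-1])))
x,y=proj(w1,P,1)
def blob(w,th,x,y,r):
    g=cv2.cvtColor(w['pixels'],cv2.COLOR_BGR2GRAY);s=cv2.cvtColor(w['pixels'],cv2.COLOR_BGR2HSV)[...,1]
    m=((g>th)&(s<60)).astype(np.uint8)
    cs,h=cv2.findContours(m,cv2.RETR_CCOMP,cv2.CHAIN_APPROX_NONE)
    for q,hh in zip(cs,h[0]):
        M=cv2.moments(q)
        if M['m00']>25:
            c=(M['m10']/M['m00'],M['m01']/M['m00'])
            if np.hypot(c[0]-x,c[1]-y)<r: print('hole' if hh[3]>=0 else 'outer',M['m00'],np.round(c,1),cv2.boundingRect(q)); yield c,hh[3]>=0,M['m00']
print('w1 hub pred',x,y)
H=[c for c,h,A in blob(w1,215,x,y,10) if h]
if H:
    o1,d1=ray(w1,*H[0],1);o2,d2=ray(w2,282.8,182.1,1)
    k=np.linalg.lstsq(np.c_[d1,-d2],o2-o1,rcond=None)[0];print('tri',o1+k[0]*d1,o2+k[1]*d2)
# enlarged valve crops
cr=lambda n,x,y,s:cv2.resize(cv2.imread(f'pics/{n}.png')[y:y+s,x:x+s],(400,400),interpolation=cv2.INTER_CUBIC)
cv2.imwrite('pics/c2.png',np.hstack([cr('w1',200,75,100),cr('w2',40,230,100)]))
```

```text
hub [0.50390976 0.2762243  0.032     ]
arm -15.284944605157683 -15.674912970227178
w1 hub pred 85.55105474644643 198.29555120735034
hole 347.0 [ 85.1 198.2] (74, 185, 23, 28)
tri [0.50431145 0.27645979 0.03259364] [0.50379393 0.2762512  0.03248059]
```

View pics/c2.png

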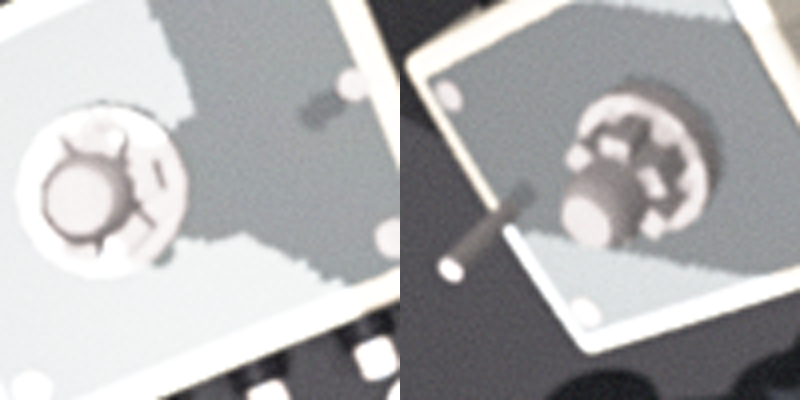

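Run:
```python
from h import *
import pickle
w2=pickle.load(open('w2.pkl','rb'));w1=pickle.load(open('w1.pkl','rb'))
def tri(p,q):
    o1,d1=ray(w1,*p,1);o2,d2=ray(w2,*q,1)
    k=np.linalg.lstsq(np.c_[d1,-d2],o2-o1,rcond=None)[0];return np.round([o1+k[0]*d1,o2+k[1]*d2],4)
f1=lambda x,y:(200+x/4,75+y/4); f2=lambda x,y:(40+(x-400)/4,230+y/4)
S=tri(f1(82,199),f2(585,220));p=tri(f1(350,83),f2(452,269));print('pilot',S,'post',p)
s1=onz(w1,*f1(82,199),.104,1);s2=onz(w2,*f2(585,220),.104,1)
print('pilot .104',s1,s2,'collar .07',onz(w1,*f1(103,188),.07,1))
q1=onz(w1,*f1(350,83),.098,1);q2=onz(w2,*f2(452,269),.098,1);print('post .098',q1,q2)
for s,q in((s1,q1),(s2,q2)):print('post dir',np.degrees(np.arctan2(*(q-s)[1::-1])),np.linalg.norm((q-s)[:2]))
for x,y in((578,157),(613,148),(653,182),(652,228)):
    v=onz(w2,*f2(x,y),.086,1)-s2;print('spl',np.hypot(*v[:2]),np.degrees(np.arctan2(v[1],v[0]))%60)
for x,y in((65,145),(125,140),(145,212),(97,250)):
    v=onz(w1,*f1(x,y),.086,1)-s1;print('line',np.hypot(*v[:2]),np.degrees(np.arctan2(v[1],v[0])))
```

```text
pilot [[0.5347 0.0417 0.1038]
 [0.535  0.0417 0.1039]] post [[ 0.5431 -0.0286  0.0987]
 [ 0.5435 -0.0284  0.0987]]
pilot .104 [0.53471797 0.04162084 0.104     ] [0.53490321 0.04188079 0.104     ] collar .07 [0.5354018  0.04171269 0.07      ]
post .098 [ 0.54307885 -0.02862665  0.098     ] [ 0.54381659 -0.02922709  0.098     ]
post dir -83.2125683658199 0.07074329684441895
post dir -82.85522954805441 0.07166435055027838
spl 0.014078318095276975 31.510921834736962
spl 0.013837079642495946 29.954282768082066
spl 0.014888686503215152 26.625299982977296
spl 0.01589448393786869 22.309315810988704
line 0.01497153181993725 13.21224958454794
line 0.01611616185865893 -47.0901590501268
line 0.01402210351714655 -126.9168115581973
line 0.014608512953278906 165.1640196247656
```

Hub is at (0.504, 0.276), top z 0.0325, arm −15.5°. Stem axis is (0.535, 0.042), pilot top 0.104, post direction −83°, and the spline angle seen is about 29° mod 60. Now I'll grasp.

drive_tool --series '[1,0,5.4,50,0,0,0,1,0,0,50,0,0,0,1,0,0,50,0,0,0,1,0,0,40,0,0,0,1,0,0,20,0,0,0,1,0,0,11,0,0,0,1,0,0,0,0,0,0]'

```text
t: 6.6
eef_pos: [0.504, 0.2767, 0.0277]
tool_rot: [0.0, 0.139, 0.99, 0.0]
contact_force: [0.6, -0.3, -0.6]
gripper_width: 1.004
```

drive_tool --series '[-1,0,0,0,0,0,0,-1,0,0,0,0,0,0,-1,0,0,0,0,0,0,-1,0,0,0,0,0,0,-1,0,0,0,0,0,0,-1,0,0,0,0,0,0,-1,0,0,0,0,0,0,-1,0,0,0,0,0,0]' --force 50

```text
t: 7.6
eef_pos: [0.5043, 0.2767, 0.0285]
tool_rot: [0.001, 0.139, 0.99, 0.0]
contact_force: [-0.1, -0.8, 6.9]
gripper_width: 0.553
```

drive_tool --series '[-1,0,0,-20,0,0,0,-1,0,0,-40,0,0,0,-1,0,0,-50,0,0,0,-1,0,0,-30,0,0,0,-1,-15.7,-36.2,0,0,0,0,-1,-15.7,-36.2,0,0,0,0,-1,-15.7,-36.2,0,0,0,0,-1,-15.7,-36.2,0,0,0,0,-1,-15.7,-36.2,0,0,0,0,-1,-15.7,-36.2,0,0,0,0,-1,0,0,0,0,0,0]'

```text
t: 8.98
eef_pos: [0.535, 0.0377, 0.1675]
tool_rot: [-0.0, 0.141, 0.99, -0.001]
contact_force: [0.6, 0.9, -2.1]
gripper_width: 0.552
```

drive_tool --series '[-1,0,0,0,0,0,-0.155,-1,0,0,0,0,0,-0.155,-1,0,0,0,0,0,-0.155,-1,0,0,0,0,0,-0.155,-1,0,0,0,0,0,-0.155,-1,0,0,0,0,0,0]'

```text
t: 9.72
eef_pos: [0.5344, 0.0426, 0.1679]
tool_rot: [0.0, -0.246, 0.969, 0.0]
contact_force: [-0.2, -0.3, -2.4]
gripper_width: 0.55
```

Run:
```python
from h import *
import pickle
o=bot.get_obs();w=cam('wrist','w3');t=cam('top','t3')
pickle.dump((w,t,o),open('w3.pkl','wb'))
r=R.from_quat(np.r_[o['tool_rot'][1:],o['tool_rot'][0]]);ax=r.as_matrix()
print(o['eef_pos'],'yaw',np.degrees(np.arctan2(ax[1,0],ax[0,0])),ax[:,2],o['q'],o['contact_force'])
top=o['eef_pos']+ax[:,2]*-.0045
print('hubtop pred',proj(w,top,1),'pilot',proj(w,(.535,.0418,.104),1))
m=cv2.resize(w['pixels'][120:420,80:480],(800,600),interpolation=cv2.INTER_CUBIC);cv2.imwrite('pics/c3.png',m)
```

```text
[0.53444949 0.04263322 0.16785961] yaw -151.52305290494098 [ 6.92633150e-05  9.54764106e-04 -9.99999542e-01] [ 0.73802288  0.73510447 -1.30490756  1.91207014  0.79029918  1.14281844
  1.19045649] [-0.17859172 -0.28723363 -2.35744678]
hubtop pred [278.22202585 302.84335893] pilot [276.75825795 239.52374401]
```

View pics/c3.png

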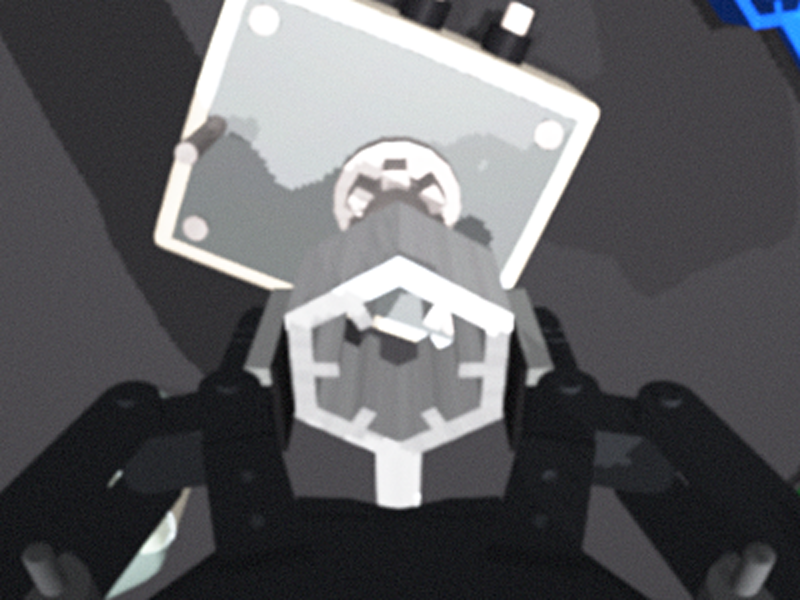

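drive_tool --series '[-1,0,-1,15,0,0,0,-1,0,0,12,0,0,0,-1,0,0,3,0,0,0,-1,0,0,3,0,0,0,-1,0,0,3,0,0,0,-1,0,0,0,0,0,0]'

```text
t: 10.58
eef_pos: [0.5352, 0.0408, 0.1313]
tool_rot: [-0.0, -0.246, 0.969, -0.0]
contact_force: [0.5, -0.2, -0.6]
gripper_width: 0.548
```

Run:
```python
from h import *
import pickle
w,t,o=pickle.load(open('w3.pkl','rb'))
for x,y in((355,203),(397,180),(437,197)):
    v=onz(w,80+x/2,120+y/2,.086,1)-[.535,.0418,.086];print(np.hypot(*v[:2]),np.degrees(np.arctan2(v[1],v[0])))
print(bot.get_obs()['contact_force'],bot.get_obs()['torque'],bot.get_obs()['q'])
```

```text
0.014015456004184556 -83.28537149243238
0.01338609030428262 -156.23756308200225
0.01621975451468489 145.27658290693532
[ 0.50846021 -0.20882802 -0.59061328] [ 0.00070051 -0.00089554 -0.01108983] [ 0.70759464  0.77465217 -1.25430793  1.93763638  0.84569108  1.09337566
  1.15600971]
```

drive_tool --series '[-1,0,0,3,0,0,0,-1,0,0,3,0,0,0,-1,0,0,3,0,0,0,-1,0,0,3,0,0,0,-1,0,0,0,0,0,0]'

```text
t: 11.2
eef_pos: [0.535, 0.0408, 0.119]
tool_rot: [-0.0, -0.246, 0.969, 0.0]
contact_force: [-0.4, -0.5, -1.4]
gripper_width: 0.548
```

drive_tool --series '[-1,0,0,2,0,0,0,-1,0,0,1.5,0,0,0,-1,0,0,1,0,0,0,-1,0,0,1,0,0,0,-1,0,0,0,0,0,0]'

```text
t: 11.82
eef_pos: [0.5352, 0.0409, 0.1138]
tool_rot: [0.0, -0.246, 0.969, -0.0]
contact_force: [-0.5, -0.1, -0.3]
gripper_width: 0.548
```

drive_tool --series '[-1,0,0,1,0,0,0,-1,0,0,1,0,0,0,-1,0,0,1,0,0,0,-1,0,0,0,0,0,0]'

```text
t: 12.32
eef_pos: [0.535, 0.0411, 0.1107]
tool_rot: [-0.0, -0.246, 0.969, 0.0]
contact_force: [-0.4, 2.4, -2.3]
gripper_width: 0.551
```

It has meshed, since it's below the spline-top level without any push. I'll slide it home.

drive_tool --series '[-1,0,0,1.5,0,0,0,-1,0,0,1.5,0,0,0,-1,0,0,1.5,0,0,0,-1,0,0,1.5,0,0,0,-1,0,0,0,0,0,0]'

```text
t: 12.95
eef_pos: [0.5351, 0.0412, 0.1046]
tool_rot: [-0.0, -0.246, 0.969, 0.0]
contact_force: [-1.6, 3.9, -1.0]
gripper_width: 0.552
```

drive_tool --series '[-1,0,0,1.5,0,0,0,-1,0,0,1,0,0,0,-1,0,0,1,0,0,0,-1,0,0,1,0,0,0,-1,0,0,0,0,0,0]'

```text
t: 13.58
eef_pos: [0.5351, 0.0412, 0.1002]
tool_rot: [0.0, -0.246, 0.969, 0.0]
contact_force: [-2.7, 4.9, -0.3]
gripper_width: 0.553
```

drive_tool --series '[-1,0,0.6,0.5,0,0,0,-1,0,0,0.5,0,0,0,-1,0,0,0.5,0,0,0,-1,0,0,0.5,0,0,0,-1,0,0,0,0,0,0]'

```text
t: 14.2
eef_pos: [0.535, 0.0413, 0.0985]
tool_rot: [0.0, -0.246, 0.969, -0.0]
contact_force: [-2.1, 1.5, 3.1]
gripper_width: 0.55
```

drive_tool --series '[-1,0,0,0.5,0,0,0,-1,0,0,0.5,0,0,0,-1,0,0,0,0,0,0]'

```text
t: 14.58
eef_pos: [0.535, 0.0413, 0.0984]
tool_rot: [0.0, -0.246, 0.969, -0.001]
contact_force: [-5.9, 1.1, 13.1]
gripper_width: 0.552
```

Seated on the shoulder: z stalls at 0.0984 and the upward force reaches 13 N. I'll relieve the press and swing clockwise.

drive_tool --series '[-1,0,0,-0.8,0,0,0,-1,0,0,0,0,0,0.06,-1,0,0,0,0,0,0.08,-1,0,0,0,0,0,0.08,-1,0,0,0,0,0,0.08,-1,0,0,0,0,0,0]' --force 35

```text
t: 15.32
eef_pos: [0.5349, 0.0413, 0.0984]
tool_rot: [0.0, -0.098, 0.995, -0.0]
contact_force: [-4.5, 1.5, 5.4]
gripper_width: 0.554
```

Run:
```python
from h import *
o=bot.get_obs();print(o['contact_force'],o['torque'],o['q'])
```

```text
[-4.52565506  1.49943355  5.38328974] [ 5.69186738e-01  8.66998107e-01 -4.85899043e-04] [ 0.65021736  0.77265715 -1.15498213  1.95957397  0.85524084  1.00987052
  0.85064311]
```

drive_tool --series '[-1,0,0,0,0,0,0.1,-1,0,0,0,0,0,0.1,-1,0,0,0,0,0,0.1,-1,0,0,0,0,0,0.1,-1,0,0,0,0,0,0.1,-1,0,0,0,0,0,0]'

```text
t: 16.08
eef_pos: [0.5348, 0.0411, 0.0984]
tool_rot: [0.0, 0.151, 0.989, -0.001]
contact_force: [-4.2, 1.3, 6.3]
gripper_width: 0.556
```

Run:
```python
from h import *
o=bot.get_obs();print(o['contact_force'],o['torque'],o['q'])
```

```text
[-4.24561221  1.28042182  6.27450742] [ 0.42529021  0.89378014 -0.03076005] [ 0.5968351   0.71114319 -1.05903475  1.96236316  0.77836756  0.94738908
  0.40920866]
```

drive_tool --series '[-1,0,0,-0.3,0,0,0.1,-1,0,0,0,0,0,0.1,-1,0,0,0,0,0,0.1,-1,0,0,0,0,0,0.1,-1,0,0,0,0,0,0.1,-1,0,0,0,0,0,0.1,-1,0,0,0,0,0,0.1,-1,0,0,0,0,0,0.1,-1,0,0,0,0,0,0]'

```text
t: 17.2
eef_pos: [0.5344, 0.0407, 0.0984]
tool_rot: [0.0, 0.523, 0.852, -0.001]
contact_force: [-4.8, 0.0, 5.1]
gripper_width: 0.549
```

Run:
```python
from h import *
o=bot.get_obs();print(o['contact_force'],o['torque'],o['q'])
```

```text
[-4.83291524e+00  2.19623344e-03  5.14823455e+00] [0.14174505 0.97665822 0.00178461] [ 0.49044141  0.62486898 -0.89047569  1.96857272  0.64540804  0.86067941
 -0.28393854]
```

drive_tool --series '[-1,0,0,0,0,0,0.05,-1,0,0,0,0,0,0.05,-1,0,0,0,0,0,0.04,-1,0,0,0,0,0,0.02,-1,0,0,0,0,0,0]'

```text
t: 17.82
eef_pos: [0.5343, 0.0407, 0.0984]
tool_rot: [0.0, 0.589, 0.808, -0.001]
contact_force: [-6.6, 0.4, 7.4]
gripper_width: 0.551
```

Run:
```python
from h import *
o=bot.get_obs();print(o['contact_force'],o['torque'],o['tool_rot'])
```

```text
[-6.57009911  0.35257104  7.41174487] [0.12695103 1.13977024 0.02356464] [ 1.47417895e-06  5.89290680e-01  8.07920385e-01 -1.07039961e-03]
```

drive_tool --series '[-1,0,0,0,0,0,0.015,-1,0,0,0,0,0,0.015,-1,0,0,0,0,0,0]'

```text
t: 18.2
eef_pos: [0.5343, 0.0407, 0.0984]
tool_rot: [-0.0, 0.601, 0.799, -0.001]
contact_force: [-6.7, 0.7, 6.9]
gripper_width: 0.553
```

Run:
```python
from h import *
o=bot.get_obs();print(o['contact_force'],o['torque'],o['tool_rot'])
```

```text
[-6.70112876  0.74782455  6.91326641] [0.09162413 1.18406185 0.08224601] [-1.85947515e-05  6.01324726e-01  7.99004000e-01 -1.08717512e-03]
```

drive_tool --series '[-1,0,0,0,0,0,0.015,-1,0,0,0,0,0,0,-1,0,0,0,0,0,0]'

```text
t: 18.58
eef_pos: [0.5343, 0.0407, 0.0984]
tool_rot: [-0.0, 0.607, 0.794, -0.001]
contact_force: [-5.4, 0.1, 6.9]
gripper_width: 0.555
```

Run:
```python
from h import *
o=bot.get_obs();print(o['contact_force'],o['torque'],o['tool_rot'])
```

```text
[-5.41803623  0.12247571  6.93066801] [0.10201416 1.17956946 0.03172472] [-4.09595456e-05  6.07279417e-01  7.94487606e-01 -1.07304377e-03]
```

drive_tool --series '[-1,0,0,0,0,0,0.015,-1,0,0,0,0,0,0,-1,0,0,0,0,0,0]'

```text
t: 18.95
eef_pos: [0.5343, 0.0407, 0.0984]
tool_rot: [-0.0, 0.613, 0.79, -0.001]
contact_force: [-6.4, 0.2, 7.5]
gripper_width: 0.552
```

Run:
```python
from h import *
o=bot.get_obs();print(o['contact_force'],o['torque'],o['tool_rot'])
```

```text
[-6.35522263  0.19878377  7.46944792] [1.44671330e-01 1.14312690e+00 7.25726696e-04] [-1.90478795e-05  6.13188325e-01  7.89935988e-01 -1.10129445e-03]
```

drive_tool --series '[-1,0,0,0,0,0,0.015,-1,0,0,0,0,0,0,-1,0,0,0,0,0,0]'

```text
t: 19.32
eef_pos: [0.5345, 0.0407, 0.0984]
tool_rot: [0.0, 0.618, 0.786, -0.001]
contact_force: [-5.1, -0.4, 5.8]
gripper_width: 0.55
```

Run:
```python
from h import *
o=bot.get_obs();print(o['contact_force'],o['torque'],o['tool_rot'])
t=cam('top');s=cam('scene')
a=cv2.resize(t['pixels'][190:260,230:320],(400,311),interpolation=cv2.INTER_CUBIC)
b=cv2.resize(s['pixels'][160:250,210:325],(400,311),interpolation=cv2.INTER_CUBIC)
cv2.imwrite('pics/c4.png',np.hstack([a,b]))
```

```text
[-5.07968316 -0.42665622  5.79080734] [0.04006901 1.03591361 0.65305822] [ 3.19966308e-04  6.18358145e-01  7.85895711e-01 -1.01683596e-03]
```

View pics/c4.png

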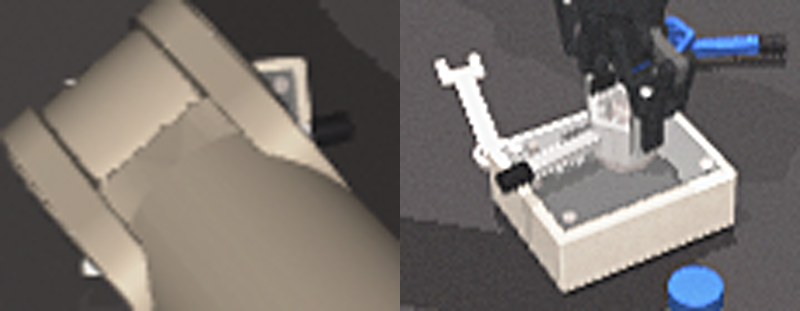

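Contact is felt (0.65 N m, about 9 N at the post), and the view shows the hub on the collar with the arm at the post. I'll release and rise.

drive_tool --series '[0.6,0,0,0,0,0,0,0.6,0,0,0,0,0,0,0.6,0,0,0,0,0,0,0.6,0,0,0,0,0,0,0.6,0,0,-10,0,0,0,0.6,0,0,-20,0,0,0,0.6,0,0,-40,0,0,0,0.6,0,0,-40,0,0,0,0.6,0,0,-40,0,0,0,0.6,0,0,0,0,0,0]'

```text
t: 20.68
eef_pos: [0.5368, 0.0424, 0.253]
tool_rot: [0.003, 0.62, 0.785, 0.002]
contact_force: [0.5, 0.9, -0.3]
gripper_width: 0.797
```

Run:
```python
from h import *
w=cam('wrist','w5');s=cam('scene','s5')
st=np.array([.535,.0418,0])
for n,p in(('hubtop',st+[0,0,.102]),('mark',st+[.072*np.cos(np.radians(-75)),.072*np.sin(np.radians(-75)),.091])):print(n,proj(w,p,1),proj(s,p))
a=w['pixels'][60:360,80:480]
b=cv2.resize(s['pixels'][160:250,210:330],(400,300),interpolation=cv2.INTER_CUBIC)
cv2.imwrite('pics/c5.png',np.hstack([a,b]))
print(bot.get_obs()['contact_force'])
```

```text
hubtop [273.98368917 201.48445415] [274.41816806 190.60967228]
mark [276.61675714 267.39159687] [250.90225127 206.00683036]
[ 0.69558952 -0.25568373 -0.73822425]
```

View pics/c5.png

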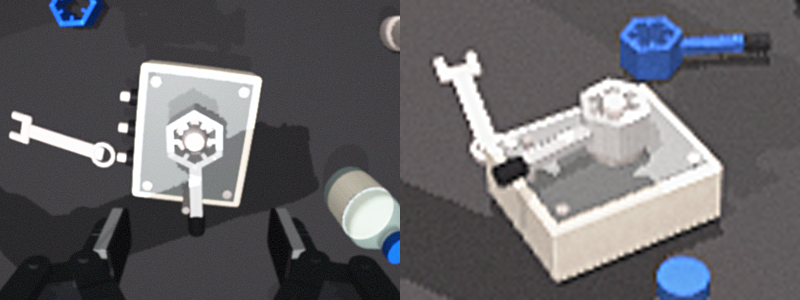

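The wrist view shows the hub centred at (194,141), where it is predicted for fully home. The arm's centre line at (196,207) fits the predicted mark (197,207), and the post at (187,210) touches the arm. Handing in.

```bash
python3 -c "
from station import bot
print(bot.hand_in())"
```

```text
the job is handed in; nothing more can be done
None
```

The lever is on the stem, fully home on the shoulder, with its arm resting against the stop post. I released it and handed the job in at about 21 s of the 72 s allowed.

- **Fitting:** I gripped the silver toothed hex-hub lever by its flats and put it on the pilot with the arm at about +28.5°, about 111° anticlockwise of the post. The teeth meshed at the first try. The hub bottomed on the shoulder with the tool at z = 0.0984 m, where I had expected about 0.0985, and the upward push reached 13 N.
- **Swing:** I turned it clockwise in small steps until the post was felt, at 0.65 N m or about 9 N on the arm. Then I let go and lifted the gripper straight up.
- **Last checks:** In the final wrist view the hub centre and the arm's centre line were both within about 1 px of where they should be for fully home and at the stop. The tool read no contact. The blue lever, wrench and bottle were visible and looked unmoved. I did not look at the plain lever, jar or beaker again at the end, but the arm never went near them.
- **Disagreements:** The tool angle at contact was about 1.4° past the nominal stop angle, which is within the play in the mesh and the grip. Sideways forces of 5 to 7 N showed during the fit and the swing, from a slight centring error.

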